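# Shim the rocking gauge stand

## Task

The dial gauge stand on the bench leans and rocks because one of its four feet is short. Push the long thin wedge lying in front of that foot along the bench, thin end first, straight in under the foot toward the middle of the stand until the stand is level and steady, without lifting the wedge or shoving the stand away. Then press down on the round screw head at the opposite corner of the base to check that it no longer rocks, and let go; leave the other things alone.

Things in the scene. Friction and masses are not known exactly. Their poses are not given: they have to be found in the camera images.
- stand: Loose gauge stand, 1.3 kg: base 130x130x12 mm, top 42 mm up; foot tips 78 mm from its centre at -x (short), +x, +y, -y, under the corners; column and dial 165 mm high near the middle, none at x > 0. Origin: centre, at the level of the 3 equal foot tips. x runs from the short foot to the opposite corner; z is up when level. Starts leaning 0.07 to 0.11 rad on to the short foot.
- short_foot: The short foot, fixed under the -x corner of the stand: domed steel foot, 26 mm across, its tip 5.5 to 8.5 mm above the level of the other foot tips (differs from run to run). At the start it rests on the bench. Origin: lowest point of its dome.
- far_head: Round dark steel screw head on top of the base at the +x corner, above the foot opposite the short one: 26 mm across, 8 mm high. Origin: centre of its underside; its pressing face is 8 mm higher (50 mm above the bench when level). It does not give; press straight down with about 5 N.
- shim: Loose oak wedge 45 mm wide (x), 110 mm long (y), flat on the bench before the short foot, up to 0.2 rad askew, 10 mm off line. Origin: centre of its underside. Thin end at y = +55 mm, toward the foot, 2.7 mm thick; upright thick end at y = -55 mm, 13.5 mm; rises 1 mm per 10 mm. Needs a push of about 3 to 15 N; stays where it is left.
- plug: Bystander: round wooden cask bung, 50 mm across, 34 mm high. Origin at the centre of its underside.
- pin: Bystander: wooden peg, 12 x 80 x 10 mm, lying. Origin at the centre of its underside.
- short_wedge: Bystander: short steep oak wedge, 22 x 60 x 19 mm, not needed. Origin at the centre of its underside.

How it is judged (in metres and radians):
On the way, in this order (a step that is already met when the one before it is completed fails the run):
1. the short foot rests on the wedge and the stand is level (within 0.012 rad) (contact force between shim and short_foot above 0.2 N and angle between stand's own z axis and vertical below 0.012 rad), for 0.3 s.
2. the screw head opposite is pressed with more than 2 N and the stand stays level (within 0.015 rad) (contact force between the fingers and far_head above 2 N and angle between stand's own z axis and vertical below 0.015 rad), for 0.1 s.
At the end, for the whole second after the job is handed in: The stand is level within 0.012 rad (0.7 degrees), its short foot on the wedge; the wedge lies flat, thin end inward, within 0.5 rad of the line from the short foot to the opposite corner; the stand is within 30 mm of where it stood; stand and wedge are at rest (all of step 1 and angle between shim's own z axis and vertical below 0.04 rad and distance of stand from where it was at the start of the episode below 0.03 m and linear speed of each of stand, shim below 0.01 m/s and angle between the y axis of shim and the x axis of stand, either way round below 0.5 rad and y of stand in the frame of shim above 0.05 m); the robot touches nothing.
It fails at once if the wedge is lifted or tipped up (height (world z) of shim above 0.012 m or angle between shim's own z axis and vertical above 0.25 rad).
It fails at once if the stand is lifted or tipped (height (world z) of stand above 0.012 m or angle between stand's own z axis and vertical above 0.2 rad).
It fails at once if the stand is shoved more than 40 mm (distance of stand from where it was at the start of the episode above 0.04 m).
It fails at once if a bystander is moved more than 25 mm (distance of any of plug, pin, short_wedge from where it was at the start of the episode above 0.025 m).
It also fails if it takes over 48 s, if anything falls off the work surface, if the arm or the gripper's body presses on something with over 40 N, if the wrist force passes 120 N, or if a joint passes its speed limit or range.

## Robot

A 6-joint arm with a two-finger parallel gripper is mounted at the origin on a cart in front of the work surface, level with it; the furniture and walls round the work are solid. World frame = base frame: x ahead of the robot, y to its left, z up, the work surface at z = 0. Lengths are in mm, angles in degrees, forces in N, time in s.
With the tool pointing down it reaches from about 250 to 775 mm from the base axis. Payload 4 kg.
Tool frame: the origin (TCP) lies midway between the tips of the shut fingers; the grasp point (between the pads) lies 19 mm behind it; y points along the fingers, x is the direction in which the jaws open and shut, and the axes are right-handed (so a half turn about y gives the same grasp; the last joint's range is limited). The gripper opens to 85 mm and grips with 20 to 120 N. Pads are 22 mm wide; open, the fingers measure 114 mm over their backs; the gripper's body (76 mm by 85 mm) begins 54 mm behind the grasp point. The pads swing forward as they close: fully open they stand 13 mm farther back than shut.
Start: joints at [-72.943, 4.996, 78.535, -0, 96.463, -5.907], TCP at [214.584, -506.43, 231.341] pointing down, gripper open.
Joint ranges: [-177.83, 177.83], [-43.37, 116.18], [15.69, 146.23], [-61.86, 241.86], [9.47, 152.12], [-147.06, 147.06]. Speed limits (degrees/s): [159.86, 159.86, 180, 180, 180, 180].

## Interface

Orientations are given as [roll, pitch, yaw] about the fixed x, y, z axes, in that order (R = Rz(yaw) Ry(pitch) Rx(roll)).
In Python, from workcell import arm, cams gives the robot as it stands. The module is installed in compiled form; this text tells all that it offers.
- The arm moves only by the tool carry_out, never from a script. Its argument "commands" is a list of rows, each a list of 3 entries, a list of its own where there are three numbers: the finger opening in m, from 0 to 0.0854, then the shift along the tool's x, y, z in m, then the turn about the tool's y in degrees. A call has 1 to 20 rows; each row shifts and turns the commanded pose from where the row before left it, along the tool's axes as they then stand; what a row does not reach is not made up. A row lasts 1/12 s, in which the tool goes at most 41.7 mm and 7.16 degrees, less where a joint would pass 70% of its speed; a pose out of reach is approached as far as the arm can. A call is refused whole if a number of a shift passes 0.0417 or a number of a turn 7.16, either way. A call with a gripper value outside its range is refused whole. The fingers move at their own pace and stop on an object; "grip_force" is the grip in N (left out, the last holds). Time passes only in rows, so rows that do not move let the fingers close. It gives the time, the measured TCP pose, the force and the opening at its end, in the units of the state.
- arm.get_obs(): the state, without advancing time (a new reading comes with each control period).
- cams.snapshot(name): name is "scene" or "top" or "wrist"; returns a dict with "pixels" (480x640x3 uint8, red, green, blue), "fx", "fy", "cx", "cy" (pixels), "extrinsics" (4x4, takes a point from world to camera coordinates). Camera axes: x right, y down, z forward; pixel columns grow to the right and rows downward; lengths in mm; the calibration is good to about 2 mm. A picture is of the moment at which its call begins. There is no depth.
- arm.finish_job(): hands the job in, once; it reports no verdict.
Trained networks look in a picture, given as the dict that the camera call returned (one of the last four; its "shot" number tells which), for a name from the list of things; names that differ only in an ending like _2 or _b are one class to them, and where a whole thing is asked for, a point or a joint stands for the part that bears it (a point fixed in the world has none). Each returns a list of dicts, best first, with "confidence" (0 to 1); they miss things now and then, are a little off and sometimes report something else, mostly with a low value. They report only what shows in the picture. A call takes as long as a camera call.
- cams.look_for(name, picture): "point" ([row, column] in pixels, amid what is visible of it).
- cams.cut_out(name, picture): "pixels" (480x640 bool, what is visible of it) and "point" ([row, column] in pixels, amid what is visible of it).
The state is a dict: "t": time; "joint_pos": joint angles; "joint_vel": joint speeds; "tau": joint torques, N m; "tcp_pos": TCP position; "orientation": TCP orientation; "contact_force": force on the tool from outside, world axes, zero at the start; "moment": the same for the moment, N m; "gripper_width": opening from 0.0 (shut) to 1.0 (fully open).
Only numpy, scipy, OpenCV 4.12 (cv2) and the standard library are available. Lean on these libraries where they do the work, as an engineer would, in place of code of your own. Each camera call takes 0.05 s, during which the arm holds its last target. There are 200 camera calls.

## Working session

There is one attempt and no reset: what is moved stays moved. The work goes in short steps, Python scripts to look and compute and a tool call to move; the robot and the scene stay as the last step left them, time stands still between calls to the robot, and variables do not carry over. Pictures are saved under pics/ and viewed, about 8 in all and at most 12, crops included, and the job is handed in when it is done.

Besides the shell and the picture viewer there is one more tool, called after "Emit:" as name([rows], argument=value, ...), one row to a line, values as JSON. carry_out: Moves the arm, as the interface text tells. Its arguments: {"type":"object","properties":{"commands":{"type":"array"},"grip_force":{"type":"number"}},"required":["commands"]}

```bash
mkdir -p pics
cat > h.py <<'E'
import numpy as np, cv2
from workcell import arm, cams
def ray(p,rc,z):
    E=np.array(p["extrinsics"]);R=E[:3,:3];t=E[:3,3];o=-R.T@t
    d=R.T@np.array([(rc[1]-p["cx"])/p["fx"],(rc[0]-p["cy"])/p["fy"],1.])
    return o+d*(z-o[2])/d[2]
def proj(p,X):
    E=np.array(p["extrinsics"]);c=E[:3,:3]@np.array(X,float)+E[:3,3]
    return [p["fy"]*c[1]/c[2]+p["cy"],p["fx"]*c[0]/c[2]+p["cx"]]
def save(p,f): cv2.imwrite("pics/"+f,cv2.cvtColor(p["pixels"],cv2.COLOR_RGB2BGR))
E
python3 - <<'E'
from h import *
o=arm.get_obs();print(o["tcp_pos"],o["orientation"],o["contact_force"])
Z=dict(stand=42,short_foot=5,far_head=54,shim=6,plug=34,pin=10,short_wedge=10)
for c in("top","scene"):
    p=cams.snapshot(c);save(p,c+"0.png")
    E=np.array(p["extrinsics"]);print(c,(-E[:3,:3].T@E[:3,3]).round())
    for n,z in Z.items():
        for d in cams.cut_out(n,p)[:2]:
            m=d["pixels"].astype(np.uint8)
            k=cv2.findContours(m,cv2.RETR_EXTERNAL,cv2.CHAIN_APPROX_SIMPLE)[0]
            b=cv2.boxPoints(cv2.minAreaRect(max(k,key=cv2.contourArea))) if k else []
            print(n,round(d["confidence"],2),np.round(d["point"]),ray(p,d["point"],z).round(1),[ray(p,q[::-1],z)[:2].round().tolist() for q in b])
E
```

```text
[ 214.42460405 -505.90788678  230.12148096] [-89.98531922   0.13020005 -67.035237  ] [-0.29318338  0.27011156  0.16180556]
top [ 295.  299. 1139.]
stand 0.72 [234. 339.] [563.2 260.9  42. ] [[585.0, 362.0], [664.0, 248.0], [546.0, 174.0], [470.0, 286.0]]
shim 0.67 [315. 322.] [400.6 288.4   6. ] [[346.0, 319.0], [457.0, 308.0], [453.0, 262.0], [342.0, 274.0]]
shim 0.3 [296. 423.] [449.2  83.7   6. ] [[474.0, 108.0], [476.0, 56.0], [427.0, 57.0], [425.0, 107.0]]
plug 0.76 [296. 422.] [445.1  90.6  34. ] [[469.0, 112.0], [472.0, 62.0], [424.0, 63.0], [421.0, 112.0]]
pin 0.65 [318. 321.] [393.4 289.3  10. ] [[347.0, 318.0], [454.0, 304.0], [448.0, 261.0], [342.0, 275.0]]
pin 0.47 [238. 252.] [554.1 440.   10. ] [[550.0, 483.0], [562.0, 483.0], [560.0, 403.0], [548.0, 403.0]]
short_wedge 0.6 [263. 224.] [498.1 494.1  10. ] [[505.0, 526.0], [528.0, 517.0], [504.0, 463.0], [481.0, 472.0]]
scene [219. 935. 550.]
stand 0.81 [249. 330.] [554.6 265.8  42. ] [[723.0, 154.0], [586.0, 54.0], [455.0, 323.0], [563.0, 396.0]]
far_head 0.41 [229. 294.] [648.4 247.5  54. ] [[663.0, 237.0], [640.0, 226.0], [620.0, 261.0], [642.0, 272.0]]
shim 0.72 [230. 296.] [682.8 185.4   6. ] [[696.0, 192.0], [698.0, 158.0], [667.0, 178.0], [667.0, 211.0]]
shim 0.57 [291. 405.] [386.5 284.6   6. ] [[447.0, 326.0], [461.0, 266.0], [345.0, 263.0], [338.0, 321.0]]
plug 0.97 [227. 405.] [449.6 105.9  34. ] [[474.0, 75.0], [431.0, 54.0], [404.0, 143.0], [444.0, 162.0]]
pin 0.64 [315. 287.] [550.5 444.4  10. ] [[563.0, 483.0], [560.0, 399.0], [544.0, 407.0], [549.0, 489.0]]
short_wedge 0.66 [341. 298.] [502.4 490.8  10. ] [[522.0, 524.0], [509.0, 453.0], [479.0, 470.0], [494.0, 538.0]]
```

View pics/top0.png

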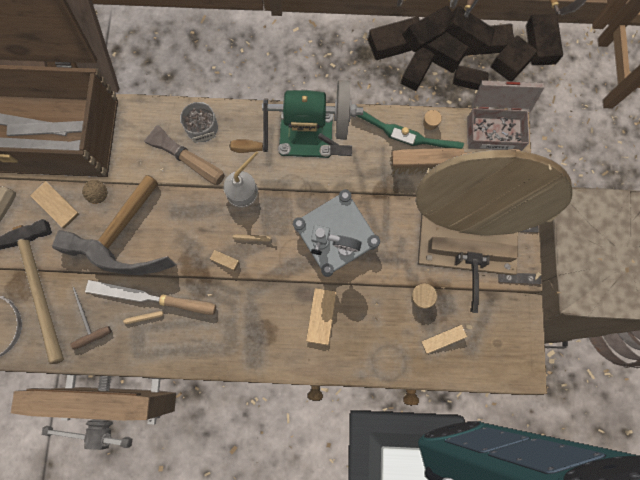

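View pics/scene0.png

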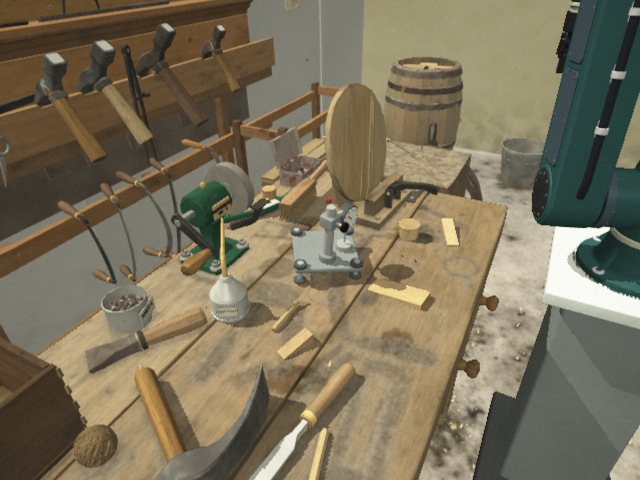

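Top view: the stand's heads are at about (row, col) far (198,345), left (224,299), right (241,374) and near (269,327). The near one is over the short foot. The wedge spans rows 289–347 near column 320, with its thin end toward the foot. The scene view agrees. I'll zoom in for precise points.

Run:
```python
from h import *
p=cams.snapshot("top")
im=cv2.cvtColor(p["pixels"],cv2.COLOR_RGB2BGR)[185:355,280:400]
cv2.imwrite("pics/z.png",cv2.resize(im,None,fx=3.5,fy=3.5,interpolation=cv2.INTER_CUBIC)[:600])
for n,rc,z in [("far",(198,345),57),("left",(224,299),50),("right",(241,374),50),("short",(269,327),43)]: print(n,ray(p,rc,z).round(1))
m=cams.cut_out("shim",p)[0]["pixels"].astype(np.uint8)
k=max(cv2.findContours(m,0,2)[0],key=cv2.contourArea); print(cv2.boxPoints(cv2.minAreaRect(k)).round(1).tolist())
```

```text
far [634.5 251.6  57. ]
left [577.4 342.6  50. ]
right [548.9 190.   50. ]
short [488.8 282.1  43. ]
[[305.5, 341.1000061035156], [314.3999938964844, 287.6000061035156], [336.5, 291.20001220703125], [327.5, 344.79998779296875]]
```

View pics/z.png

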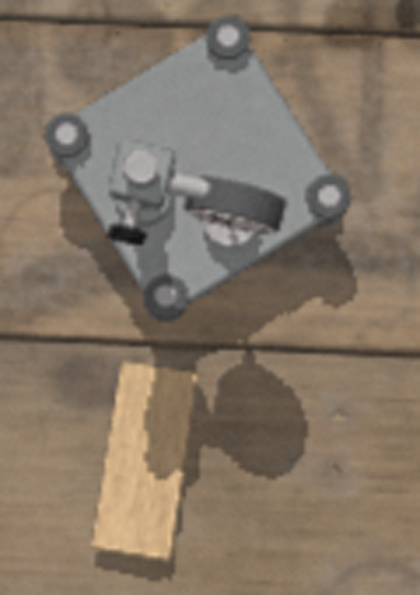

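Run:
```python
from h import *
p=cams.snapshot("top")
f=ray(p,(195.5,345.1),57);l=ray(p,(223.3,298.9),50);r=ray(p,(240.7,374.3),50);s=ray(p,(269.3,327.7),43)
u=(f-s)[:2];print(f,l,r,s,"len",np.hypot(*u),np.degrees(np.arctan2(u[1],u[0])));lr=(l-r)[:2];print("lr",np.hypot(*lr),np.degrees(np.arctan2(lr[1],lr[0]))-90)
u/=np.hypot(*u);foot=s[:2]+4*u;print("foot",foot)
a=ray(p,(288.4,314.9),2.7)[:2];b=ray(p,(291.3,336),2.7)[:2];c=ray(p,(341,306.6),13.5)[:2];d=ray(p,(344.7,329.1),13.5)[:2]
t=(a+b)/2;k=(c+d)/2;v=t-k
print(a,b,c,d);print("thin",t,"thick",k,"len",np.hypot(*v),"ang",np.degrees(np.arctan2(v[1],v[0])),"w",np.hypot(*(a-b)),np.hypot(*(c-d)))
n=np.array([-u[1],u[0]]);print("rel foot thin along/lat",(t-foot)@u,(t-foot)@n,"thick",(k-foot)@u,(k-foot)@n)
```

```text
[639.78848453 251.52047031  57.        ] [578.86455212 342.91247166  50.        ] [549.53082518 189.41543817  50.        ] [488.2339749  280.72276079  43.        ] len 154.34229219517343 -10.906376325133037
lr 156.27477988759762 -10.818944049265454
foot [492.16172555 279.9659419 ]
[454.3363483  304.81148316] [450.29153891 261.19421135] [346.60578436 316.586885  ] [341.36548597 271.44281599]
thin [452.31394361 283.00284726] thick [343.98563517 294.0148505 ] len 108.88657687927102 ang -5.804405244882635 w 43.80441625022908 45.44719677257874
rel foot thin along/lat -39.70263469169656 -4.557336751104847 thick -148.1578036822559 -14.240463504102012
```

The geometry is consistent: the heads are 154 and 156 mm apart across the diagonals, and the wedge measures 109×45 mm. The stand's axis is at -10.9° and the wedge at -5.8°. Pushing along the wedge's own axis passes within about 3 mm of the foot's centre line. I'll move over with the fingers shut.

Emit:
carry_out([
  [0,[-0.0209,0,0.029],0],
  [0,[-0.0209,0,0.029],0],
  [0,[-0.0209,0,0.029],0],
  [0,[-0.0209,0,0.029],0],
  [0,[-0.0209,0,0.029],0],
  [0,[-0.0209,0,0.029],0],
  [0,[-0.0209,0,0.029],0],
  [0,[-0.0209,0,0.029],0],
  [0,[-0.0209,0,0.029],0],
  [0,[-0.0209,0,0.029],0],
])

```text
t: 1.78
tcp_pos: [400.6, -199.2, 231.6]
orientation: [-90.0, -0.1, -67.0]
contact_force: [0.3, -0.7, 1.0]
gripper_width: -0.0
```

Emit:
carry_out([
  [0,[-0.0326,0,0.008],0],
  [0,[-0.0326,0,0.008],0],
  [0,[-0.0326,0,0.008],0],
  [0,[-0.0326,0,0.008],0],
  [0,[-0.0326,0,0.008],0],
  [0,[-0.0326,0,0.008],0],
  [0,[-0.0326,0,0.008],0],
  [0,[-0.0326,0,0.008],0],
  [0,[-0.0326,0,0.008],0],
  [0,[-0.0326,0,0.008],0],
  [0,[-0.0326,0,0.008],0],
  [0,[-0.0326,0,0.008],0],
  [0,[-0.0326,0,0.008],0],
  [0,[-0.0326,0,0.008],0],
  [0,[-0.0326,0,0.008],0],
  [0,[0,0,0],0],
])

```text
t: 3.12
tcp_pos: [318.2, 300.7, 231.0]
orientation: [-90.0, 0.2, -66.7]
contact_force: [0.1, -0.5, -0.4]
gripper_width: 0.003
```

Emit:
carry_out([
  [0,[0,0,0],-7],
  [0,[0,0,0],-7],
  [0,[0,0,0],-7],
  [0,[0,0,0],-7],
  [0,[0,0,0],-7],
  [0,[0,0,0],-7],
  [0,[0,0,0],-7],
  [0,[0,0,0],-7],
  [0,[0,0,0],-7],
  [0,[0,0,0],-7],
  [0,[0,0,0],-7],
  [0,[0,0,0],-7],
  [0,[0,0,0],-7],
  [0,[0,0,0],-7],
  [0,[0,0,0],-7],
  [0,[0,0,0],-7],
  [0,[0,0,0],-7],
  [0,[0,0,0],-7],
  [0,[0,0,0],-7],
  [0,[0,0,0],-7],
])

```text
t: 4.78
tcp_pos: [319.9, 295.6, 231.4]
orientation: [-90.0, 0.0, 73.3]
contact_force: [-0.0, 0.3, -0.4]
gripper_width: 0.002
```

Emit:
carry_out([
  [0,[0,0,0],-5],
  [0,[0,0,0],-6],
  [0,[0,0,0],0],
  [0,[0,0,0],0],
])

```text
t: 5.12
tcp_pos: [319.9, 295.8, 231.4]
orientation: [-90.0, 0.0, 83.8]
contact_force: [0.2, -0.7, -0.1]
gripper_width: 0.001
```

Emit:
carry_out([
  [0,[0,0.03,0.01],0],
  [0,[0,0.035,0],0],
  [0,[0,0.035,0],0],
  [0,[0,0.035,0],0],
  [0,[0,0.035,0],0],
  [0,[0,0.03,0],0],
  [0,[0,0.015,0],0],
  [0,[0,0.008,0],0],
  [0,[0,0.003,0],0],
  [0,[0,0,0],0],
  [0,[0,0,0],0],
])

```text
t: 6.03
tcp_pos: [311.0, 298.0, 6.7]
orientation: [-90.1, -0.1, 83.9]
contact_force: [0.8, 0.2, 0.6]
gripper_width: -0.001
```

Emit:
carry_out([
  [0,[0,0,-0.004],0],
  [0,[0,0,-0.004],0],
  [0,[0,0,-0.004],0],
  [0,[0,0,-0.003],0],
  [0,[0,0,-0.003],0],
  [0,[0,0,-0.003],0],
  [0,[0,0,0],0],
])

```text
t: 6.62
tcp_pos: [331.4, 295.0, 5.4]
orientation: [-90.0, -0.0, 83.9]
contact_force: [0.3, -0.3, -0.5]
gripper_width: 0.003
```

Run:
```python
from h import *
p=cams.snapshot("scene");q=cams.snapshot("top");a=p["pixels"][200:330,240:460]
b=q["pixels"][185:355,280:400]
b=cv2.resize(b,None,fx=2.8,fy=2.8,interpolation=2);a=cv2.resize(a,(440,260),interpolation=2)
o=np.zeros((476,780,3),np.uint8);o[:476,:336]=b;o[:260,338:778]=a
cv2.imwrite("pics/c1.png",o[:,:,::-1])
```

```text
(no output)
```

View pics/c1.png

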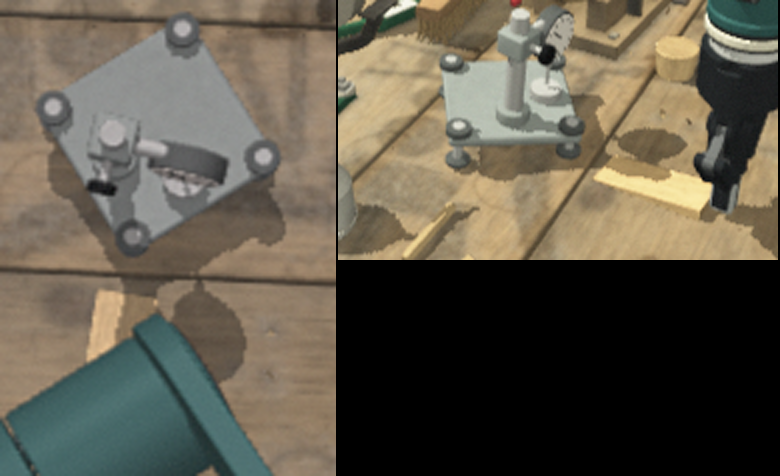

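The fingers are just behind the thick end, on its axis. I'll push until the thin end reaches the foot.

Emit:
carry_out([
  [0,[0,0,-0.003],0],
  [0,[0,0,-0.003],0],
  [0,[0,0,-0.003],0],
  [0,[0,0,-0.003],0],
  [0,[0,0,-0.003],0],
  [0,[0,0,-0.003],0],
  [0,[0,0,-0.003],0],
  [0,[0,0,-0.003],0],
  [0,[0,0,-0.003],0],
  [0,[0,0,-0.003],0],
])

```text
t: 7.55
tcp_pos: [360.9, 291.8, 5.3]
orientation: [-90.0, 0.0, 84.0]
contact_force: [-0.5, -0.9, 0.1]
gripper_width: -0.003
```

Emit:
carry_out([
  [0,[0,0,-0.002],0],
  [0,[0,0,-0.002],0],
  [0,[0,0,-0.002],0],
  [0,[0,0,-0.002],0],
  [0,[0,0,-0.002],0],
])

```text
t: 7.97
tcp_pos: [369.8, 290.9, 5.2]
orientation: [-89.9, 0.0, 84.0]
contact_force: [-2.6, 1.0, 2.4]
gripper_width: 0.001
```

Emit:
carry_out([
  [0,[0,0,-0.002],0],
  [0,[0,0,-0.002],0],
  [0,[0,0,-0.002],0],
  [0,[0,0,-0.002],0],
  [0,[0,0,-0.002],0],
])

```text
t: 8.38
tcp_pos: [380.6, 289.7, 5.2]
orientation: [-90.0, 0.0, 84.0]
contact_force: [-3.2, 0.1, 1.7]
gripper_width: -0.002
```

```bash
cat > v.py <<'E'
from h import *
import sys
def up(im,f): return cv2.resize(im,None,fx=f,fy=f,interpolation=cv2.INTER_CUBIC)
p=cams.snapshot("scene");q=cams.snapshot("top")
for c in (p,q):
    for n in("shim","far_head","short_foot","stand"): print(n,[(round(d["confidence"],2),np.round(d["point"])) for d in cams.look_for(n,c)[:2]])
a=up(p["pixels"][190:310,270:430],2.9);b=up(q["pixels"][185:355,285:395],2.8)
o=np.zeros((480,780,3),np.uint8);o[:b.shape[0],:b.shape[1]]=b;o[:a.shape[0],310:310+a.shape[1]]=a
cv2.imwrite("pics/"+sys.argv[1],o[:,:,::-1])
cv2.imwrite("pics/raw_"+sys.argv[1],p["pixels"][:,:,::-1]);
E
python3 v.py c2.png
```

```text
shim [(0.76, array([281., 381.]))]
far_head [(0.58, array([230., 293.]))]
short_foot []
stand [(0.65, array([247., 326.]))]
shim [(0.51, array([274., 323.]))]
far_head [(0.6, array([195., 343.]))]
short_foot []
stand [(0.64, array([232., 338.]))]
```

View pics/c2.png

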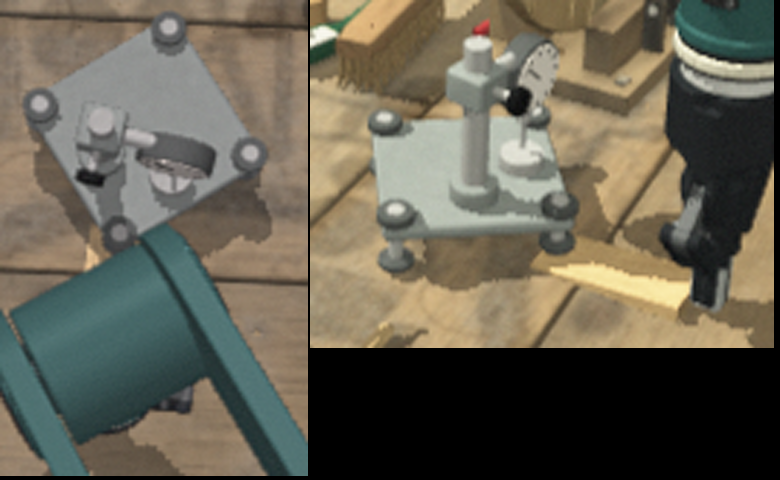

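Contact is made: the foot is starting to ride on the wedge with a 3 N push. To track the tilt I'll localize the stand's features in the initial scene picture.

Run:
```python
import cv2
a=cv2.imread("pics/scene0.png")[190:290,285:370]; b=cv2.imread("pics/raw_c2.png")[190:290,285:370]
cv2.imwrite("pics/s0.png",cv2.resize(cv2.hconcat([a,b]),None,fx=4.7,fy=4.7,interpolation=cv2.INTER_CUBIC))
```

```text
(no output)
```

View pics/s0.png

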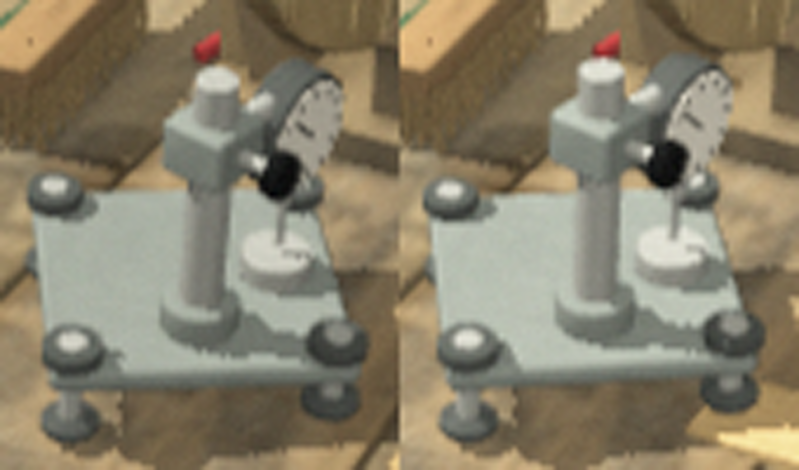

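```bash
cat > tr.py <<'E'
from h import *
from scipy.optimize import least_squares
from scipy.spatial.transform import Rotation as Ro
import sys
S=cams.snapshot("scene");T=cams.snapshot("top")
g=lambda im:cv2.cvtColor(im,cv2.COLOR_BGR2GRAY)
s0=g(cv2.imread("pics/scene0.png"));t0=g(cv2.imread("pics/top0.png"))
# names: far,left,short,right,column top   (col,row)
ps=np.array([[296.5,229.8],[300.3,263.0],[356.9,261.3],[331.2,205.3]],np.float32)
pt=np.array([[345.1,195.4],[298.9,223.3],[327.7,269.3],[374.3,240.7],[320.1,232.7]],np.float32)
H={"far":[78,0,50],"left":[0,78,50],"short":[-78,0,50],"right":[0,-78,50]}
ns=["far","left","short","col"];nt=["far","left","short","right","col"]
def R(v): return Ro.from_euler("ZYX",[v[2],v[3],v[4]])
def res(v,col,a,b,okb,free):
    M=R(v);o=[]
    for cam,N,px,ok in((S,ns,a,[1]*4),(T,nt,b,okb)):
        for n,q,k in zip(N,px,ok):
            X=M.apply(H.get(n,col))+[v[0],v[1],v[5]]
            r,c=proj(cam,X);o+=[k*(c-q[0]),k*(r-q[1])]
    return np.array(o+[v[4]/.003*(not free),v[5]/.5])
f=least_squares(lambda w:res(w[:6],w[6:],ps,pt,[1]*5,0),[564,266,-.19,-.09,0,0,-20,20,160])
v0=f.x[:6];col=f.x[6:];print("init xyz",v0[[0,1,5]].round(1),"yaw",np.degrees(v0[2]).round(2),"pitch",v0[3].round(4),"col",col.round(1),"rms",np.sqrt(np.mean(f.fun**2)).round(2))
def lk(i0,i1,p):
    q,ok,e=cv2.calcOpticalFlowPyrLK(i0,i1,p,None,winSize=(13,13),maxLevel=2);d=np.hypot(*(q-p).T);return q,((ok[:,0]>0)&(d<8)&(e[:,0]<12)).astype(int)
G=lambda P:cv2.cvtColor(P["pixels"],cv2.COLOR_RGB2GRAY)
qs,k1=lk(s0,G(S),ps);qt,k2=lk(t0,G(T),pt);print("ok",k1,k2)
r0=res(v0,col,ps,pt,[1]*5,1)[:18]
def d(v):
    r=res(v,col,qs,qt,[1]*5,1);r[:18]-=r0;r[:18]*=np.repeat(np.r_[k1,k2],2);return r
w=least_squares(d,v0,loss="soft_l1",f_scale=.5).x
z=R(w).as_matrix()[:,2];print("now xyz",w[[0,1,5]].round(1),"yaw",np.degrees(w[2]).round(2),"pitch",w[3].round(4),"roll",w[4].round(4),"tilt",np.arccos(z[2]).round(4),"rms",np.sqrt(np.mean(d(w)[:18]**2)).round(2))
o=arm.get_obs();print("t",o["t"],np.round(o["tcp_pos"],1),np.round(o["contact_force"],1))
E
python3 tr.py
```

```text
init xyz [ 5.689e+02  2.656e+02 -1.000e-01] yaw -10.95 pitch -0.0928 col [-25.2  26.5 166.1] rms 0.24
ok [1 1 1 0] [1 1 1 1 1]
now xyz [568.9 265.6  -0. ] yaw -11.01 pitch -0.0482 roll -0.0017 tilt 0.0482 rms 0.07
t 8.9833 [380.6 289.8   5.3] [-0.2 -0.6 -0.9]
```

The fit is excellent: rms 0.24 px, column height 166 mm against the nominal 165. Initial lean was 0.093 and it is now 0.048, so about 38 mm of push remains.

Emit:
carry_out([
  [0,[0,0,-0.002],0],
  [0,[0,0,-0.002],0],
  [0,[0,0,-0.002],0],
  [0,[0,0,-0.002],0],
  [0,[0,0,-0.002],0],
  [0,[0,0,-0.002],0],
  [0,[0,0,-0.002],0],
  [0,[0,0,-0.002],0],
  [0,[0,0,-0.002],0],
  [0,[0,0,-0.002],0],
  [0,[0,0,-0.002],0],
  [0,[0,0,-0.002],0],
  [0,[0,0,-0.002],0],
])

```text
t: 10.07
tcp_pos: [406.5, 287.0, 5.3]
orientation: [-90.0, 0.0, 84.0]
contact_force: [-1.4, 1.1, 0.3]
gripper_width: 0.003
```

```bash
python3 tr.py
```

```text
init xyz [ 5.689e+02  2.656e+02 -1.000e-01] yaw -10.95 pitch -0.0928 col [-25.2  26.5 166.1] rms 0.24
ok [0 0 1 0] [1 1 0 1 1]
now xyz [568.8 265.7  -0. ] yaw -10.96 pitch -0.0154 roll -0.0008 tilt 0.0154 rms 0.06
t 10.1667 [407.  287.    5.3] [-0.3  0.  -1. ]
```

Emit:
carry_out([
  [0,[0,0,-0.002],0],
  [0,[0,0,-0.002],0],
  [0,[0,0,-0.002],0],
  [0,[0,0,-0.002],0],
  [0,[0,0,-0.002],0],
  [0,[0,0,0],0],
])

```text
t: 10.67
tcp_pos: [416.6, 286.0, 5.3]
orientation: [-90.0, 0.0, 84.0]
contact_force: [-1.3, 0.0, 0.9]
gripper_width: 0.003
```

```bash
python3 tr.py|tail -3
```

```text
ok [0 1 1 0] [1 1 0 1 0]
now xyz [568.7 265.4   0. ] yaw -11.02 pitch -0.0052 roll -0.0055 tilt 0.0076 rms 0.06
t 10.7667 [416.6 286.    5.3] [-1.3 -0.  -0.1]
```

Emit:
carry_out([
  [0,[0,0,-0.002],0],
  [0,[0,0,-0.002],0],
  [0,[0,0,0],0],
])

```text
t: 11.02
tcp_pos: [419.0, 285.6, 5.1]
orientation: [-89.8, 0.0, 84.0]
contact_force: [-5.1, 0.9, 3.0]
gripper_width: -0.001
```

```bash
python3 tr.py|tail -3
```

```text
ok [0 1 1 0] [1 1 0 1 0]
now xyz [568.8 265.4   0. ] yaw -11.01 pitch -0.0039 roll -0.005 tilt 0.0063 rms 0.05
t 11.1167 [419.  285.6   5.2] [-5.2  0.1  3.2]
```

The push force jumped at about +12 mm, which is where the far foot should touch down and share the load. Measured tilt is about 0.005. I'll back off and check with a clear view.

Emit:
carry_out([
  [0,[0,0,0],0],
  [0,[0,0,0.003],0],
  [0,[0,0,0.005],0],
  [0,[0,0,0.02],0],
  [0,[0,0,0.03],0],
  [0,[0,-0.03,0.02],0],
  [0,[0,-0.04,0],0],
  [0,[0,-0.04,0],0],
  [0,[0,-0.04,0.01],0],
  [0,[0,-0.04,0.04],0],
  [0,[0,0,0.04],0],
  [0,[0,0,0],0],
])

```text
t: 12.12
tcp_pos: [260.5, 303.5, 187.9]
orientation: [-90.1, -0.3, 84.2]
contact_force: [-0.1, -0.6, -1.8]
gripper_width: -0.001
```

```bash
python3 tr.py|tail -3;python3 v.py c3.png
```

```text
ok [1 1 1 0] [1 1 1 1 0]
now xyz [569.  265.5   0. ] yaw -10.99 pitch -0.0042 roll -0.0033 tilt 0.0054 rms 0.07
t 12.2167 [263.2 302.4 185.4] [ 0.4 -0.6 -1.2]
shim [(0.77, array([275., 370.]))]
far_head [(0.55, array([232., 296.]))]
short_foot [(0.51, array([274., 352.]))]
stand [(0.77, array([246., 327.]))]
shim [(0.84, array([283., 328.]))]
far_head [(0.6, array([196., 342.]))]
short_foot [(0.39, array([240., 255.]))]
stand [(0.87, array([230., 340.]))]
```

View pics/c3.png

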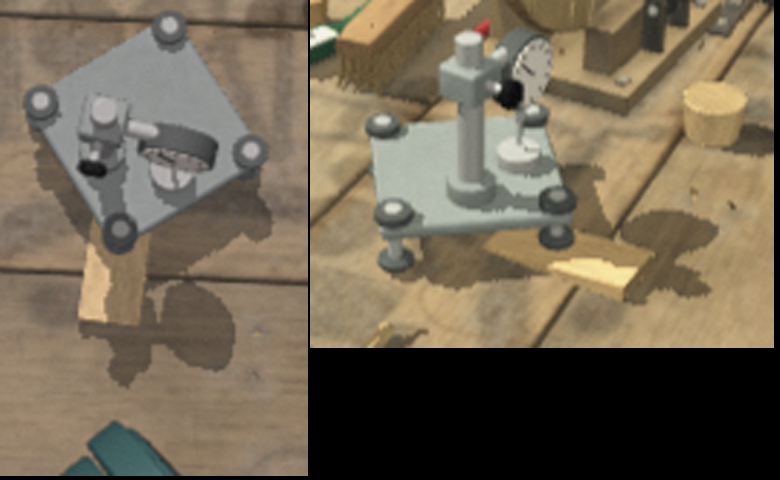

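The wedge is centred under the foot, and the stand has not moved (within 1 mm). I'll loosen the tracker's shift limit for the column, then go over to the far head at about (645.5, 250.6).

Emit:
carry_out([
  [0,[0,-0.035,0],0],
  [0,[0,-0.04,0],0],
  [0,[-0.001,0,-0.035],0],
  [0,[-0.001,0,-0.035],0],
  [0,[-0.001,0,-0.035],0],
  [0,[-0.001,0,-0.035],0],
  [0,[-0.001,0,-0.035],0],
  [0,[-0.001,0,-0.035],0],
  [0,[-0.001,0,-0.035],0],
  [0,[-0.001,0,-0.035],0],
  [0,[-0.001,0,-0.035],0],
  [0,[-0.001,0,-0.035],0],
  [0,[-0.001,0,-0.035],0],
  [0,[0,0,0],0],
  [0,[0,0,0],0],
])

```text
t: 13.97
tcp_pos: [646.8, 249.7, 255.8]
orientation: [-89.7, 0.1, 83.8]
contact_force: [-0.3, 0.8, 0.6]
gripper_width: 0.001
```

```bash
sed -i 's/d<8/d<14/;s/e\[:,0\]<12/e[:,0]<16/' tr.py; python3 tr.py|tail -3
```

```text
ok [1 1 1 1] [0 1 0 0 0]
now xyz [569.  265.3   0. ] yaw -10.87 pitch -0.0046 roll -0.0065 tilt 0.008 rms 0.06
t 14.0667 [645.  250.8 259.4] [ 0.1  0.3 -0.1]
```

Emit:
carry_out([
  [0,[0,0.035,0],0],
  [0,[0,0.035,0],0],
  [0,[0,0.035,0],0],
  [0,[0,0.035,0],0],
  [0,[0,0.035,0],0],
  [0,[0,0.02,0],0],
  [0,[0,0.008,0],0],
  [0,[0,0,0],0],
  [0,[0,0.001,0],0],
  [0,[0,0.001,0],0],
])

```text
t: 14.9
tcp_pos: [646.9, 251.6, 58.6]
orientation: [-90.3, -0.1, 84.0]
contact_force: [1.1, -0.3, 0.3]
gripper_width: -0.003
```

Emit:
carry_out([
  [0,[0,0.001,0],0],
  [0,[0,0.001,0],0],
  [0,[0,0.001,0],0],
  [0,[0,0,0],0],
])

```text
t: 15.23
tcp_pos: [645.5, 250.7, 52.2]
orientation: [-90.0, -0.0, 84.0]
contact_force: [0.4, -0.4, -1.0]
gripper_width: 0.004
```

Emit:
carry_out([
  [0,[0,0.001,0],0],
  [0,[0,0.0005,0],0],
  [0,[0,0,0],0],
  [0,[0,0,0],0],
])

```text
t: 15.57
tcp_pos: [645.3, 250.7, 50.1]
orientation: [-90.0, 0.0, 84.0]
contact_force: [0.8, -0.6, -0.1]
gripper_width: 0.001
```

Emit:
carry_out([
  [0,[0,0.0005,0],0],
  [0,[0,0.0005,0],0],
  [0,[0,0,0],0],
  [0,[0,0,0],0],
])

```text
t: 15.9
tcp_pos: [645.4, 250.7, 49.9]
orientation: [-90.0, -0.0, 84.0]
contact_force: [-0.7, -1.1, 4.1]
gripper_width: -0.001
```

Contact came at 50 mm, exactly the level height, and the press reads 4.1 N. I'll check the tilt under load.

```bash
python3 tr.py|tail -3
```

```text
ok [0 1 1 1] [0 1 0 0 1]
now xyz [569.5 265.5  -0. ] yaw -10.57 pitch -0.0059 roll -0.0044 tilt 0.0073 rms 0.06
t 16.0 [645.4 250.7  49.9] [-1.7 -1.5  3.5]
```

Emit:
carry_out([
  [0,[0,0.0005,0],0],
  [0,[0,0,0],0],
  [0,[0,0,0],0],
  [0,[0,0,0],0],
  [0,[0,0,0],0],
  [0,[0,0,0],0],
])

```text
t: 16.5
tcp_pos: [645.5, 250.7, 49.8]
orientation: [-90.0, -0.0, 84.0]
contact_force: [-1.6, -0.9, 5.1]
gripper_width: 0.002
```

```bash
python3 tr.py|tail -3
```

```text
ok [0 1 1 1] [0 1 0 0 1]
now xyz [569.5 265.5  -0. ] yaw -10.58 pitch -0.0053 roll -0.0041 tilt 0.0067 rms 0.07
t 16.6 [645.5 250.7  49.8] [-2.1 -0.7  6.2]
```

It's steady under 5–6 N. I'll let go and rise clear.

Emit:
carry_out([
  [0,[0,-0.001,0],0],
  [0,[0,-0.002,0],0],
  [0,[0,-0.005,0],0],
  [0,[0,-0.02,0],0],
  [0,[0,-0.035,0],0],
  [0,[0,-0.04,0],0],
  [0,[0,-0.04,0],0],
  [0,[0,-0.04,0],0],
  [0,[0,-0.03,0],0],
  [0,[0,0,0.035],0],
  [0,[0,0,0.035],0],
  [0,[0,0,0.035],0],
  [0,[0,0,0.035],0],
  [0,[0,0,0.035],0],
  [0,[0,0,0.035],0],
  [0,[0,0,0.035],0],
  [0,[0,0,0.035],0],
  [0,[0,0,0.035],0],
  [0,[0,0,0.035],0],
  [0,[0,0,0],0],
])

```text
t: 18.27
tcp_pos: [292.6, 288.0, 262.6]
orientation: [-89.9, -0.1, 84.2]
contact_force: [0.2, 0.6, 0.1]
gripper_width: -0.002
```

```bash
python3 tr.py|tail -3; python3 v.py c4.png
```

```text
ok [1 1 1 1] [1 1 1 1 1]
now xyz [568.9 265.4   0. ] yaw -11.02 pitch -0.0038 roll -0.004 tilt 0.0055 rms 0.09
t 18.3667 [296.7 287.8 262.3] [ 0.2 -0.6 -0. ]
shim [(0.66, array([277., 365.]))]
far_head []
short_foot [(0.47, array([245., 327.])), (0.44, array([272., 352.]))]
stand [(0.75, array([246., 326.]))]
shim [(0.59, array([286., 328.]))]
far_head [(0.67, array([194., 340.]))]
short_foot []
stand [(0.88, array([230., 341.]))]
```

View pics/c4.png

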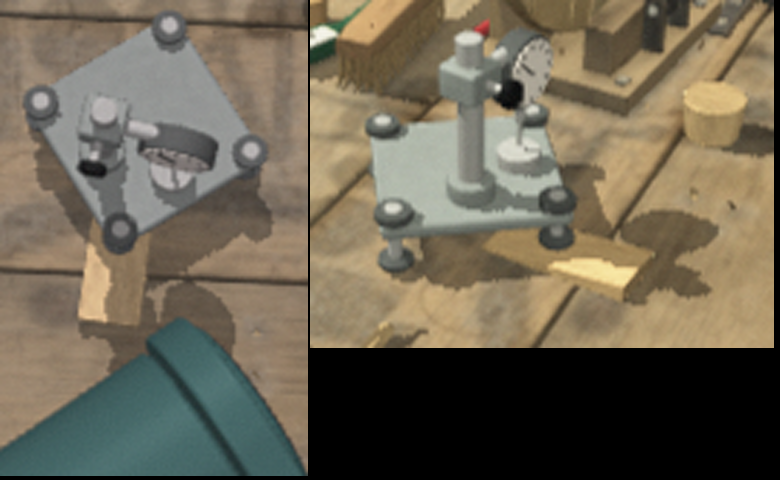

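The stand is level with all nine points tracked (tilt 0.0055). The wedge is under the foot and the arm is clear, so I'm handing in.

```bash
python3 -c "
from workcell import arm
print(arm.finish_job(), arm.get_obs()['t'])"
```

```text
the job is handed in; nothing more can be done
the job is handed in; nothing more can be done
```

I pushed the wedge along its own axis, thin end first, under the short foot with the shut fingers. I then pressed the opposite screw head at about 4–6 N, let go, moved clear and handed the job in at about 18 s; the hand-in gives no verdict.

- **Level:** lean went from 0.093 rad to about 0.0055 rad in the last camera fit (limit 0.012). That fit still shows about -0.004 rad of pitch and roll, which is near its accuracy. The finger met the screw head at 50 mm, the height for a level stand.
- **Steady:** the pitch changed by about 0.002 rad or less under the press. The fitted yaw shifted by 0.4° during it, when several tracked points were hidden by the arm, and came back afterwards.
- **Position:** the stand is within about 1 mm of where it started, and the wedge is about 5° off the stand's line. I did not measure the wedge's final angle or the bystanders' final positions; the last picture shows the bung undisturbed.

The networks found the short foot only unreliably, so I located it from the stand's shape and the known sizes.

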